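# Weigh-off of two prize apples

## Robot

A 6-joint arm with a two-finger parallel gripper is mounted at the origin on the work surface. World frame = base frame: x ahead of the robot, y to its left, z up, the work surface at z = 0. Lengths are in mm, angles in rad, forces in N, time in s.
With the tool pointing down it reaches from about 400 to 925 mm from the base axis. Payload 12.5 kg.
Tool frame: the origin (TCP) lies at the very end of the fingers, on their centre line; the grasp point (between the pads) lies env.grip_point_offset behind it (env.grip_point_offset is the distance from the TCP to the grasp point, in mm); y points along the fingers, z is the direction in which the jaws open and shut, and the axes are right-handed (so a half turn about y gives the same grasp; the last joint's range is limited). The gripper opens to 95 mm and grips with 3 to 60 N. Pads are 20 mm wide; open, the fingers measure 119 mm over their backs; the gripper's body (75 mm by 180 mm) begins 59 mm behind the grasp point.
Start: joints at [-1.285, 0.491, 1.559, -0, 1.092, -0.106], TCP at [238.682, -577.649, 214.661] pointing down, gripper open.
Joint ranges: [-3.1, 3.1], [-0.84, 2.19], [0.05, 2.79], [-1.13, 4.28], [0.06, 2.93], [-2.69, 2.69]. Speed limits (rad/s): [2.22, 2.22, 2.79, 3.14, 3.14, 3.14].

## Interface

Orientations are given as [roll, pitch, yaw] about the fixed x, y, z axes, in that order (R = Rz(yaw) Ry(pitch) Rx(roll)).
In Python, from cell import readout, read_camera, env, nets gives the robot as it stands.
- The arm moves only by the tool apply_moves, never from a script. Its argument "increments" is a list of rows, each a list of 3 entries, a list of its own where there are three numbers: the shift along the tool's x, y, z in cm, then the turn, a rotation vector about the tool's x, y, z in degrees, then the finger opening in cm, from 0 to 9.51. A call has exactly 5 rows; each row shifts and turns the pose as measured when the row begins, along the tool's axes as they then stand; what a row does not reach is not made up. A row lasts 1/8 s, in which the tool goes at most 62.5 mm and 10.7 degrees, less where a joint would pass 70% of its speed; a pose out of reach is approached as far as the arm can. A call with a gripper value outside its range is refused whole. The fingers move at their own pace and stop on an object; the grip force is fixed at half the most. Time passes only in rows, so rows that do not move let the fingers close, or fill a call up. It gives the time, the measured TCP pose, the force and the opening at its end, in the units of the state.
- readout.state(): the state, without advancing time (a new reading comes with each control period).
- read_camera(name): name is "side" or "top" or "wrist"; returns a dict with "img" (480x640x3 uint8, red, green, blue), "vfov" (degrees; the focal length in pixels is half the picture's height over the tangent of half this angle, whatever the lens; pixels are square), "cx", "cy" (the principal point, pixels), "distortion" ([k1, k2, p1, p2, k3] as OpenCV has them; the pictures are not rectified), "rvec" (rotation vector, rad) and "tvec" (3), from world to camera coordinates, as OpenCV has them; the wrist camera has in their place "mount" (4x4, takes a point from camera to tool coordinates, whose origin is the TCP and whose axes are the tool frame's). Camera axes: x right, y down, z forward; pixel columns grow to the right and rows downward; lengths in mm; the calibration is good to about 2 mm. A picture is of the moment at which its call begins: read the wrist's pose just before it. There is no depth.
- env.job_done(): hands the job in, once; it reports no verdict.
Trained networks look in a picture, given as the dict that the camera call returned (one of the last four; its "shot" number tells which), for a name from the list of things; names that differ only in an ending like _2 or _b are one class to them, and where a whole thing is asked for, a point or a joint stands for the part that bears it (a point fixed in the world has none). Each returns a list of dicts, best first, with "confidence" (0 to 1); they miss things now and then, are a little off and sometimes report something else, mostly with a low value. They report only what shows in the picture. A call takes as long as a camera call. They do not tell look-alikes from the thing itself.
- nets.look_for(picture, thing): "point" ([x, y, z] in mm, in the coordinates of the camera as it stood for that picture, good to about 4 mm: the middle of the surface that is visible of it).
- nets.mark_of(picture, thing): "point" ([x, y, z] in mm, in the coordinates of the camera as it stood for that picture, good to about 4 mm: a listed point, or the origin of a listed thing).
The state is a dict: "t": time; "joints": joint angles; "qvel": joint speeds; "tau": joint torques, N m; "eef_pos": TCP position; "tcp_rot": TCP orientation; "ft_force": force on the tool from outside, world axes, zero at the start; "moment": the same for the moment, N m; "opening": opening from 0.0 (shut) to 1.0 (fully open).
Only numpy, scipy, OpenCV 4.12 (cv2) and the standard library are available. Lean on these libraries where they do the work, as an engineer would, in place of code of your own. Each camera call takes 0.05 s, during which the arm holds its last target. There are 200 camera calls.

## Task

Put the two red apples on opposite pans of the balance, one in each, and let it tip to find the heavier one. Only then stand the trophy upright in the middle of the round mat in front of the heavier apple (the mat of the same colour as its pan). Leave both apples on the pans, set everything down gently without dropping it, and leave the other things on the table alone.

Things in the scene. Friction and masses are not known exactly. Their poses are not given: they have to be found in the camera images.
- apple_a: one of the two competing apples, dark red, 66 mm wide (widest between 28 and 38 mm above its underside), 61 mm tall plus a thin stem up to 75 mm. It has a flat foot 34 mm wide and stands upright. Its mass is hidden, 80 to 240 g, and differs from the other's. Origin: centre of its underside, z up the stem
- apple_b: one of the two competing apples, bright red, 66 mm wide (widest between 28 and 38 mm above its underside), 61 mm tall plus a thin stem up to 75 mm. It has a flat foot 34 mm wide and stands upright. Its mass is hidden, 80 to 240 g, and differs from the other's. Origin: centre of its underside, z up the stem
- apple_a_center (a point): middle of the dark red apple, 33 mm above its underside
- apple_b_center (a point): middle of the bright red apple, 33 mm above its underside
- trophy: gold cup on a black round plinth, the winner's trophy: 110 mm tall, plinth 56 mm wide and 20 mm tall, the cup's straight wall is 48 mm wide from 76 to 106 mm above the underside (grip it there), rim 52 mm wide at the top, solid; 250 g. Origin: centre of its underside, z up
- balance: equal-arm balance with level pans (parallelogram linkage) fixed to a wooden board 290 x 420 x 14 mm; cannot be moved. Origin: on the table top below the beam's pivot. Its x axis points away from the robot, its y axis along the beam to the blue pan. The board reaches from x = -205 to +85 mm. The beam lies 95 mm above the table; the middle post reaches 135 mm
- beam (a joint): tilt of the balance beam, rad, -0.10 (blue pan fully down) to +0.10 (yellow pan fully down), 0 level. It turns freely, without a spring: unloaded it stays near where it is left; loaded it goes all the way to its stop on the heavier side (in under a second, or some seconds when the apples are nearly equal)
- blue_pan (a point): centre of the blue pan's inner floor, 140 mm from the pivot along the balance's +y: 129 mm above the table when level, 115 mm at its lowest, 143 mm at its highest. The pan stays level and is a shallow dish, floor 92 mm wide, 114 mm over its rim, rim 8 mm above the floor
- yellow_pan (a point): the same for the yellow pan, 140 mm from the pivot along the balance's -y
- mat_blue (a point): centre of the top of the round blue mat on the board in front of the blue pan (140 mm nearer the robot): 100 mm wide, its top 17 mm above the table
- mat_yellow (a point): the same for the round yellow mat in front of the yellow pan
- green_apple: green apple, not an entry; same shape and size as the entries (66 mm wide, 61 mm tall), loose among them; leave alone. Origin: centre of its underside
- water_bottle: blue drinking bottle, 64 mm wide, 190 mm tall; leave alone. Origin: centre of its underside
- mug: white mug, 80 mm wide, 90 mm tall; leave alone. Origin: centre of its underside
- desk_bell: brass desk bell on a black foot, 84 mm wide, 57 mm tall; leave alone. Origin: centre of its underside
- tin: green tin 70 x 100 x 45 mm; leave alone. Origin: centre of its underside
Mind the look-alikes: they are no part of the job. Leave any blue or purple look-alike of the apple_b alone.

How it is judged:
By the outcome, as a careful person would: the job done as asked, in the order asked, and still so for the second after the job is handed in, with the robot touching nothing.
It also fails if it takes over 72 s, if anything falls off the work surface, if the arm or the gripper's body presses on something with over 40 N, if the wrist force passes 120 N, or if a joint passes its speed limit or range.

## Working session

There is one attempt and no reset: what is moved stays moved. The work goes in short steps, Python scripts to look and compute and a tool call to move; the robot and the scene stay as the last step left them, time stands still between calls to the robot, and variables do not carry over. Pictures are saved under pics/ and viewed, about 8 in all and at most 12, crops included, and the job is handed in when it is done.

Besides the shell and the picture viewer there is one more tool, called after ">>>" by a JSON object that holds its "api" and its "payload", one argument or row to a line. apply_moves: Moves the arm, as the interface text tells. Its arguments: {"type":"object","properties":{"increments":{"type":"array"}},"required":["increments"]}

```bash
mkdir -p pics; ls
cat > h.py <<'E'
import numpy as np, cv2
from scipy.spatial.transform import Rotation as R
from cell import readout, read_camera, env, nets
def K(p):
    f=240/np.tan(np.radians(p["vfov"])/2); return np.array([[f,0,p["cx"]],[0,f,p["cy"]],[0,0,1]])
def toworld(p,pt,st=None):
    if "mount" in p:
        M=np.array(p["mount"]); t=M[:3,:3]@np.array(pt)+M[:3,3]
        return R.from_euler('xyz',st["tcp_rot"]).as_matrix()@t+st["eef_pos"]
    Rm=cv2.Rodrigues(np.array(p["rvec"],float))[0]; return Rm.T@(np.array(pt)-np.ravel(p["tvec"]))
def proj(p,w):
    return cv2.projectPoints(np.array(w,float).reshape(-1,1,3),np.array(p["rvec"],float),np.array(p["tvec"],float),K(p),np.array(p["distortion"],float))[0].reshape(-1,2)
def ray(p,uv,z):
    u=cv2.undistortPoints(np.array(uv,float).reshape(1,1,2),K(p),np.array(p["distortion"],float)).ravel()
    Rm=cv2.Rodrigues(np.array(p["rvec"],float))[0]; c=-Rm.T@np.ravel(p["tvec"]); d=Rm.T@np.array([u[0],u[1],1])
    return c+d*(z-c[2])/d[2]
def shot(n,f):
    p=read_camera(n); cv2.imwrite(f"pics/{f}.png",cv2.cvtColor(p["img"],cv2.COLOR_RGB2BGR)); return p
E
python3 - <<'E'
from h import *
s=readout.state(); print({k:np.round(v,3).tolist() for k,v in s.items()}, env.grip_point_offset)
for n in ["top","side"]:
    p=shot(n,n+"0")
    for th in ["apple_a_center","trophy","balance","blue_pan","yellow_pan","mat_blue","mat_yellow","green_apple","water_bottle","mug","desk_bell","tin"]:
        print(n,th,[(np.round(toworld(p,r["point"])).tolist(),round(r["confidence"],2)) for r in nets.mark_of(p,th)][:5])
    c=-cv2.Rodrigues(np.array(p["rvec"],float))[0].T@np.ravel(p["tvec"]);print(c)
E
```

```text
pics
{'t': 0.0, 'joints': [-1.285, 0.492, 1.56, 0.0, 1.092, -0.106], 'qvel': [-0.002, -0.0, 0.001, 0.001, -0.0, -0.002], 'tau': [0.004, -61.264, -25.817, 0.069, 0.048, -0.0], 'eef_pos': [238.617, -577.358, 214.02], 'tcp_rot': [-1.572, 0.0, -2.75], 'ft_force': [0.284, 0.723, 0.816], 'moment': [0.04, -0.069, -0.03], 'opening': 1.001} 18.8
top apple_a_center [([577.0, 372.0, 35.0], 0.76)]
top trophy [([553.0, -360.0, -4.0], 0.7)]
top balance [([622.0, 36.0, -1.0], 0.72), ([577.0, 371.0, -3.0], 0.44)]
top blue_pan [([629.0, 171.0, 125.0], 0.97), ([486.0, 180.0, 23.0], 0.72), ([791.0, 103.0, -1.0], 0.51)]
top yellow_pan [([606.0, -110.0, 135.0], 0.72), ([554.0, -361.0, -1.0], 0.57), ([579.0, 370.0, 35.0], 0.46)]
top mat_blue [([486.0, 181.0, 22.0], 0.89), ([793.0, -65.0, 7.0], 0.75)]
top mat_yellow [([466.0, -97.0, 17.0], 0.75)]
top green_apple [([413.0, 286.0, 3.0], 0.84)]
top water_bottle [([708.0, 333.0, 5.0], 0.9)]
top mug [([692.0, -332.0, -1.0], 0.7), ([576.0, 372.0, 36.0], 0.44)]
top desk_bell [([794.0, 100.0, -2.0], 0.93)]
top tin [([796.0, -67.0, 5.0], 0.88)]
[ 408.55892924   -8.75114791 1344.30327738]
side apple_a_center [([579.0, 371.0, 35.0], 0.67), ([629.0, 174.0, 124.0], 0.66), ([471.0, -96.0, 24.0], 0.54)]
side trophy [([555.0, -363.0, 4.0], 0.6)]
side balance [([616.0, 31.0, -2.0], 0.7)]
side blue_pan [([629.0, 173.0, 118.0], 0.94)]
side yellow_pan [([694.0, -333.0, -1.0], 0.66), ([603.0, -106.0, 139.0], 0.63)]
side mat_blue [([490.0, 185.0, 16.0], 0.8)]
side mat_yellow [([470.0, -97.0, 22.0], 0.89)]
side green_apple [([417.0, 286.0, 5.0], 0.77)]
side water_bottle [([715.0, 334.0, -3.0], 0.82)]
side mug [([695.0, -335.0, 1.0], 0.89)]
side desk_bell [([795.0, 102.0, 0.0], 0.77)]
side tin [([792.0, -66.0, 2.0], 0.64)]
[ 430.05857211 1106.96599391  791.77782414]
```

View pics/top0.png

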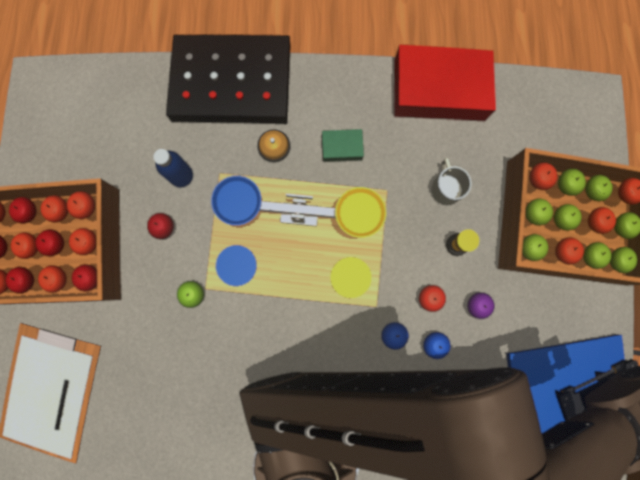

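View pics/side0.png

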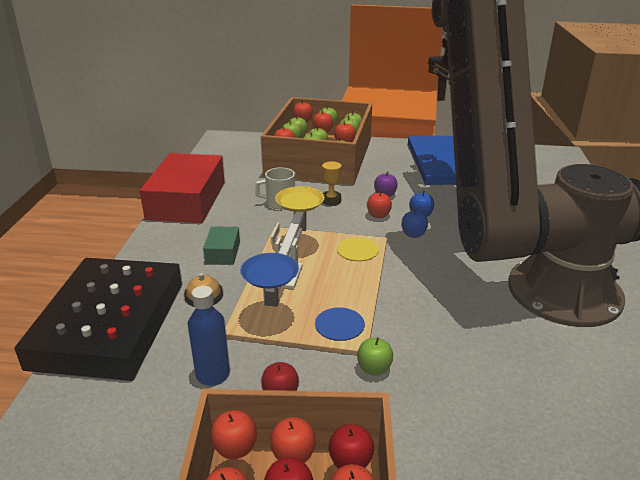

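Top view: dark red apple at (160,226), bright red at (432,298) with blue/purple look-alikes at (395,335), (437,345), (480,305). The trophy is at (460,242), the blue pan at (236,200) and the yellow pan at (360,212). The side view shows the blue pan is the low one.

Run:
```python
from h import *
p=read_camera("top"); q=read_camera("side")
def blob(p,box,kind):
    im=p["img"].astype(int); x0,y0,x1,y1=box; s=im[y0:y1,x0:x1]; r,g,b=s[...,0],s[...,1],s[...,2]
    m={'red':(r>1.8*g)&(r>1.8*b)&(r>50),'blue':(b>1.5*r)&(b>50)&(b>1.3*g),'yel':(r>2.2*b)&(g>2.2*b)&(r>100)&(g>0.8*r), 'pur':(b>1.4*g)&(r>1.3*g)}[kind].astype(np.uint8)
    n,l,st,c=cv2.connectedComponentsWithStats(m); i=1+np.argmax(st[1:,4]); 
    cs=max(cv2.findContours((l==i).astype(np.uint8),0,1)[0],key=cv2.contourArea); e=cv2.minEnclosingCircle(cs)
    return np.array(e[0])+[x0,y0], c[i]+[x0,y0], st[i,4],e[1]
for nm,box,k,z in [("a",(140,205,182,248),'red',33),("b",(412,278,452,318),'red',33),("mblue",(205,236,265,296),'blue',17),("myel",(320,250,380,305),'yel',17),("bpan",(205,170,270,228),'blue',128),("ypan",(325,182,395,242),'yel',135),("tro",(450,222,490,258),'yel',106),
  ("navy",(378,318,412,352),'blue',33),("blue",(420,328,455,362),'blue',33),("pur",(464,288,498,322),'pur',33)]:
    e,c,n,r=blob(p,box,k); print(nm,e.round(1),c.round(1),n,round(r,1),ray(p,e,z).round(1),ray(p,c,z).round(1))
for th in ["apple_a_center","apple_b_center","trophy","blue_pan","yellow_pan"]:
  for pp,n in((p,'top'),(q,'side')): print(th,n,[(np.round(toworld(pp,r["point"])).tolist(),round(r["confidence"],2)) for r in nets.mark_of(pp,th)+nets.look_for(pp,th)][:6])
for e,nm in (((264,362,298,395),"a"),((366,190,394,220),"b")):
    ee,c,n,r=blob(q,e,'red');print('side',nm,ee.round(1),n,r.__round__(1),ray(q,ee,33).round(1))
print("crate", [ray(p,(118,298),0).round(),*[ray(p,(103,298),z).round() for z in(60,80,100,120)]], ray(p,(103,180),90).round())
cv2.imwrite("pics/crop1.png",cv2.cvtColor(cv2.resize(np.hstack([p["img"][150:310,90:250],p["img"][220:380,360:520]]),None,fx=2.5,fy=2.5,interpolation=2),cv2.COLOR_RGB2BGR))
```

```text
a [159.7 225.3] [159.7 225.5] 483 12.5 [579.  370.8  33. ] [578.5 370.7  33. ]
b [432.  298.3] [432. 298.] 519 13.0 [ 420.5 -294.    33. ] [ 421.2 -294.1   33. ]
mblue [235.7 265.2] [235.8 265.2] 1224 19.8 [488.1 181.8  17. ] [488.3 181.7  17. ]
myel [350.4 277.1] [350.5 277.1] 1253 20.0 [467.2 -97.1  17. ] [467.3 -97.2  17. ]
bpan [235.8 200.3] [235.8 200.1] 1864 24.8 [627.7 172.  128. ] [628.1 172.  128. ]
ypan [360.  211.9] [360.1 212. ] 1960 25.3 [ 608.  -107.5  135. ] [ 607.8 -107.7  135. ]
tro [467. 240.] [467.1 240.3] 352 10.8 [ 555.3 -359.2  106. ] [ 554.6 -359.4  106. ]
navy [394.6 335.6] [394.6 335.6] 521 12.9 [ 329.6 -205.    33. ] [ 329.6 -204.9   33. ]
blue [436.8 345.4] [436.6 345.3] 540 13.3 [ 307.7 -307.6   33. ] [ 308.  -307.2   33. ]
pur [480.7 305.3] [480.7 305.3] 500 12.7 [ 405.6 -414.8   33. ] [ 405.8 -415.    33. ]
apple_a_center top [([575.0, 371.0, 35.0], 0.79), ([578.0, 363.0, 59.0], 0.65)]
apple_a_center side [([580.0, 370.0, 35.0], 0.94), ([471.0, -96.0, 19.0], 0.69), ([578.0, 382.0, 57.0], 0.82), ([571.0, 115.0, 17.0], 0.39)]
apple_b_center top [([418.0, -
[... 587 characters left out ...]
)]
blue_pan top [([629.0, 169.0, 125.0], 0.91), ([633.0, 170.0, 126.0], 0.95), ([618.0, 30.0, 131.0], 0.38)]
blue_pan side [([630.0, 175.0, 119.0], 0.63), ([627.0, 175.0, 121.0], 0.71)]
yellow_pan top [([606.0, -110.0, 135.0], 0.73), ([632.0, 169.0, 125.0], 0.29), ([693.0, -332.0, -3.0], 0.25), ([606.0, -112.0, 138.0], 0.92)]
yellow_pan side [([605.0, -107.0, 139.0], 0.86), ([602.0, -108.0, 140.0], 0.77), ([572.0, 383.0, 56.0], 0.37)]
side a [280.  379.9] 822 18.4 [578.5 366.8  33. ]
side b [379.  204.8] 483 12.7 [ 421.4 -293.7   33. ]
crate [array([398., 478.,   0.]), array([397., 494.,  60.]), array([397., 486.,  80.]), array([397., 478., 100.]), array([398., 471., 120.])] [677. 502.  90.]
```

View pics/crop1.png

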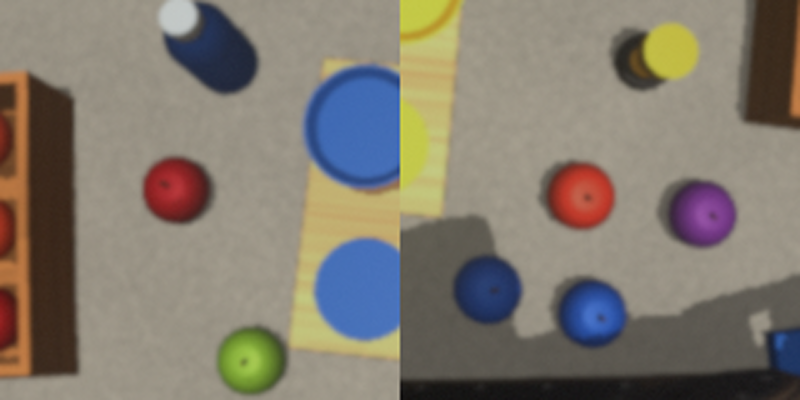

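>>> {"api": "apply_moves", "payload": {
  "increments": [
    [[-4.6,0,-3.2],[0,0,0],9.5],
    [[-4.6,0,-3.2],[0,0,0],9.5],
    [[-4.6,0,-3.2],[0,0,0],9.5],
    [[-4.6,0,-3.2],[0,0,0],9.5],
    [[-4.6,0,-3.2],[0,0,0],9.5]
  ]
}}

```text
t: 3.02
eef_pos: [392.6, -338.5, 214.1]
tcp_rot: [-1.569, 0.0, -2.756]
ft_force: [0.8, 0.4, -0.0]
opening: 1.0
```

```bash
cat > d.py <<'E'
import sys; from h import *
s=readout.state(); t=np.array(list(map(float,sys.argv[1:4]))); M=R.from_euler('xyz',s["tcp_rot"])
print("t",round(s["t"],2),"pos",np.round(s["eef_pos"],1),"rot",np.round(s["tcp_rot"],3),"F",np.round(s["ft_force"],1),"op",round(s["opening"],3),"j",np.round(s["joints"],2))
print("tool delta cm",np.round(M.inv().apply(t-s["eef_pos"])/10,2))
if len(sys.argv)>4:
    T=R.from_euler('xyz',[-np.pi/2,0,np.radians(float(sys.argv[4]))]); print("turn deg",np.degrees((M.inv()*T).as_rotvec()).round(1))
E
python3 d.py 421 -294 14.2 -157.5
python3 - <<'E'
from h import *
s=readout.state(); p=shot("wrist","w1"); print(np.array(p["mount"]).round(2).tolist())
for r in nets.mark_of(p,"apple_b_center"): print(toworld(p,r["point"],s).round(1),round(r["confidence"],2))
E
```

```text
t 3.02 pos [ 392.6 -338.5  214.1] rot [-1.569  0.    -2.756] F [ 0.8  0.4 -0. ] op 1.0 j [-0.84  0.34  1.82 -0.    0.98  0.35]
tool delta cm [-4.3  19.99 -3.09]
turn deg [-0.1 -0.4 -0. ]
[[0.0, 0.96, 0.29, -82.3], [0.0, -0.29, 0.96, -168.74], [1.0, -0.0, -0.0, 0.88], [0.0, 0.0, 0.0, 1.0]]
[ 306.9 -307.4   34.7] 0.91
[ 333.8 -203.6   33.3] 0.9
[ 406.9 -417.    31.6] 0.88
[ 422.2 -295.4   28.1] 0.57
```

>>> {"api": "apply_moves", "payload": {
  "increments": [
    [[-4.3,2,-3.1],[0,0,0],9.5],
    [[0,5.5,0],[0,0,0],9.5],
    [[0,5,0],[0,0,0],9.5],
    [[0,3,0],[0,0,0],9.5],
    [[0,0,0],[0,0,0],9.5]
  ]
}}

```text
t: 3.75
eef_pos: [424.4, -292.1, 56.7]
tcp_rot: [-1.565, 0.003, -2.75]
ft_force: [1.2, -0.1, 0.5]
opening: 1.001
```

```bash
python3 d.py 421.5 -294.5 14.2 -157.5
```

```text
t 3.75 pos [ 424.4 -292.1   56.7] rot [-1.565  0.003 -2.75 ] F [ 1.2 -0.1  0.5] op 1.001 j [-0.73  0.56  1.98 -0.    0.59  0.45]
tool delta cm [0.37 4.25 0.09]
turn deg [-0.3 -0.  -0.2]
```

>>> {"api": "apply_moves", "payload": {
  "increments": [
    [[0.37,2.2,0.1],[-0.3,0,-0.2],9.5],
    [[0,2,0],[0,0,0],9.5],
    [[0,0,0],[0,0,0],6],
    [[0,0,0],[0,0,0],5.5],
    [[0,0,0],[0,0,0],5.5]
  ]
}}

```text
t: 4.38
eef_pos: [423.4, -298.1, 20.1]
tcp_rot: [-1.563, 0.003, -2.751]
ft_force: [-0.6, 0.4, 0.7]
opening: 0.738
```

```bash
python3 d.py 607 -108 200 -157.5
```

```text
t 4.38 pos [ 423.4 -298.1   20.1] rot [-1.563  0.003 -2.751] F [-0.6  0.4  0.7] op 0.738 j [-0.74  0.63  1.99 -0.    0.51  0.44]
tool delta cm [-24.26 -18.01 -10.44]
turn deg [-0.5 -0.1 -0.2]
```

>>> {"api": "apply_moves", "payload": {
  "increments": [
    [[0,0.6,0],[-0.4,0,0],6.8],
    [[0,0,0],[0,0,0],6],
    [[0,0,0],[0,0,0],5],
    [[0,0,0],[0,0,0],5],
    [[0,0,0],[0,0,0],5]
  ]
}}

```text
t: 5.0
eef_pos: [423.7, -298.3, 14.6]
tcp_rot: [-1.569, 0.003, -2.751]
ft_force: [0.0, 0.4, -1.2]
opening: 0.686
```

```bash
python3 d.py 607 -108 200 -157.5
```

```text
t 5.0 pos [ 423.7 -298.3   14.6] rot [-1.569  0.003 -2.751] F [ 0.   0.4 -1.2] op 0.686 j [-0.74  0.64  1.99  0.    0.5   0.43]
tool delta cm [-24.25 -18.48 -10.57]
turn deg [-0.1 -0.1 -0.2]
```

>>> {"api": "apply_moves", "payload": {
  "increments": [
    [[0,-3,0],[0,0,0],5],
    [[0,-5.5,0],[0,0,0],5],
    [[0,-5.5,0],[0,0,0],5],
    [[-3,-4,-1.3],[0,0,0],5],
    [[-5,-2,-2.2],[0,0,0],5]
  ]
}}

```text
t: 5.62
eef_pos: [483.1, -235.8, 219.5]
tcp_rot: [-1.573, 0.002, -2.756]
ft_force: [-0.7, -0.6, -1.3]
opening: 0.692
```

>>> {"api": "apply_moves", "payload": {
  "increments": [
    [[-5,0,-2.2],[0,0,0],5],
    [[-5,0,-2.2],[0,0,0],5],
    [[-4,0,-1.8],[0,0,0],5],
    [[-2,0,-0.8],[0,0,0],5],
    [[0,0,0],[0,0,0],5]
  ]
}}

```text
t: 6.25
eef_pos: [609.7, -104.5, 222.0]
tcp_rot: [-1.569, 0.004, -2.753]
ft_force: [0.3, -0.6, -0.8]
opening: 0.692
```

```bash
python3 d.py 607 -108 157 -157.5
python3 - <<'E'
from h import *
p=shot("side","s2")
for th in("yellow_pan","blue_pan"):
  for r in nets.mark_of(p,th): print(th,toworld(p,r["point"]).round(),round(r["confidence"],2))
E
```

```text
t 6.25 pos [ 609.7 -104.5  222. ] rot [-1.569  0.004 -2.753] F [ 0.3 -0.6 -0.8] op 0.692 j [-0.28  0.47  1.57  0.    1.1   0.9 ]
tool delta cm [0.41 6.5  0.21]
turn deg [-0.1 -0.2 -0.2]
yellow_pan [ 601. -108.  138.] 0.58
blue_pan [794. -65.  -1.] 0.73
```

View pics/s2.png

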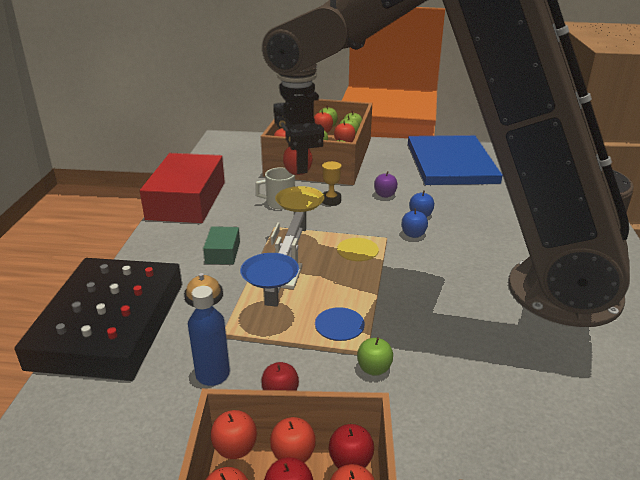

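The bright red apple is held at (298,160) above the yellow pan at (300,200). Next I lower it slowly into the pan.

>>> {"api": "apply_moves", "payload": {
  "increments": [
    [[0.4,2.5,0.2],[0,0,0],5],
    [[0,3,0],[0,0,0],5],
    [[0,1,0],[0,0,0],5],
    [[0,0.5,0],[0,0,0],5],
    [[0,0.3,0],[0,0,0],5]
  ]
}}

```text
t: 7.02
eef_pos: [604.5, -114.5, 150.2]
tcp_rot: [-1.567, 0.006, -2.761]
ft_force: [0.6, -0.4, -1.4]
opening: 0.688
```

>>> {"api": "apply_moves", "payload": {
  "increments": [
    [[0,0.5,0],[0,0,0],5],
    [[0,0.5,0],[0,0,0],5],
    [[0,0.4,0],[0,0,0],5],
    [[0,0.3,0],[0,0,0],5],
    [[0,0,0],[0,0,0],5]
  ]
}}

```text
t: 7.65
eef_pos: [605.1, -114.5, 133.3]
tcp_rot: [-1.566, 0.008, -2.761]
ft_force: [-0.0, 0.3, -0.7]
opening: 0.685
```

```bash
python3 d.py 607 -108 130 -157.5
```

```text
t 7.65 pos [ 605.1 -114.5  133.3] rot [-1.566  0.008 -2.761] F [-0.   0.3 -0.7] op 0.685 j [-0.29  0.56  1.67  0.    0.9   0.89]
tool delta cm [-0.42  0.33 -0.53]
turn deg [-0.3 -0.7 -0.4]
```

>>> {"api": "apply_moves", "payload": {
  "increments": [
    [[0,0.2,0],[0,0,0],5],
    [[0,0.1,0],[0,0,0],5],
    [[0,0,0],[0,0,0],5],
    [[0,0,0],[0,0,0],5],
    [[0,0,0],[0,0,0],5]
  ]
}}

```text
t: 8.28
eef_pos: [605.3, -114.5, 130.4]
tcp_rot: [-1.565, 0.008, -2.761]
ft_force: [-0.3, -0.5, -1.9]
opening: 0.685
```

```bash
python3 d.py 607 -108 130 -157.5;python3 - <<'E'
from h import *
p=shot("side","s3"); cv2.imwrite("pics/s3.png",cv2.cvtColor(cv2.resize(p["img"][120:320,200:400],None,fx=3,fy=3),cv2.COLOR_RGB2BGR))
for th in("yellow_pan","blue_pan"):
  for r in nets.mark_of(p,th): print(th,toworld(p,r["point"]).round(),round(r["confidence"],2))
E
```

```text
t 8.28 pos [ 605.3 -114.5  130.4] rot [-1.565  0.008 -2.761] F [-0.3 -0.5 -1.9] op 0.685 j [-0.29  0.57  1.68  0.    0.89  0.89]
tool delta cm [-0.4   0.04 -0.54]
turn deg [-0.3 -0.7 -0.5]
yellow_pan [711. 335.  -1.] 0.74
yellow_pan [ 607. -106.  118.] 0.64
blue_pan [627. 173. 141.] 0.72
```

View pics/s3.png

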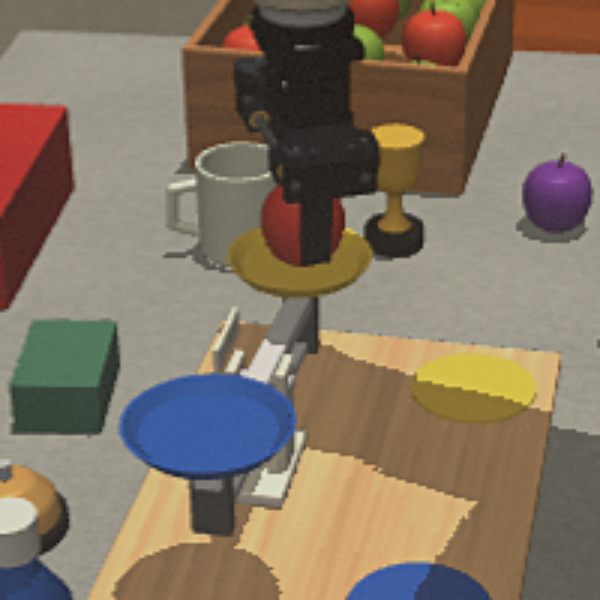

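The bright apple sits in the yellow pan (crop 300,230), which is now down, and the blue pan (207,425) is up. Releasing.

>>> {"api": "apply_moves", "payload": {
  "increments": [
    [[0,0.1,0],[0,0,0],5],
    [[0,0,0],[0,0,0],7],
    [[0,0,0],[0,0,0],8],
    [[0,0,0],[0,0,0],9.5],
    [[0,0,0],[0,0,0],9.5]
  ]
}}

```text
t: 9.05
eef_pos: [605.6, -114.6, 129.8]
tcp_rot: [-1.565, 0.009, -2.761]
ft_force: [1.5, -0.4, -0.5]
opening: 0.975
```

```bash
python3 d.py 578.5 370.5 230 -65
```

```text
t 9.05 pos [ 605.6 -114.6  129.8] rot [-1.565  0.009 -2.761] F [ 1.5 -0.4 -0.5] op 0.975 j [-0.29  0.57  1.68  0.    0.89  0.89]
tool delta cm [-15.61 -10.17 -45.98]
turn deg [ -0.7 -93.2  -0.1]
```

>>> {"api": "apply_moves", "payload": {
  "increments": [
    [[0,-1.5,0],[0,0,0],9.5],
    [[0,-4,0],[0,0,0],9.5],
    [[0,-5,0],[0,0,0],9.5],
    [[-0.9,-2,-2.5],[0,-6,0],9.5],
    [[-2.6,0,-4.7],[0,-10.3,0],9.5]
  ]
}}

```text
t: 9.68
eef_pos: [604.5, -35.2, 263.0]
tcp_rot: [-1.56, 0.009, -2.474]
ft_force: [1.3, 0.5, 0.1]
opening: 1.0
```

>>> {"api": "apply_moves", "payload": {
  "increments": [
    [[-3.4,0,-4.2],[0,-10.3,0],9.5],
    [[-4.1,0,-3.5],[0,-10.3,0],9.5],
    [[-4.7,0,-2.7],[0,-10.3,0],9.5],
    [[-5.1,0,-1.8],[0,-10.3,0],9.5],
    [[-5.3,0,-0.9],[0,-10.3,0],9.5]
  ]
}}

```text
t: 10.3
eef_pos: [605.9, 242.8, 269.7]
tcp_rot: [-1.55, -0.003, -1.547]
ft_force: [0.6, -1.0, 0.3]
opening: 0.995
```

```bash
python3 d.py 578.5 370.5 200 -65;python3 - <<'E'
from h import *
p=shot("side","s4")
for th in("yellow_pan","blue_pan"):
  for r in nets.mark_of(p,th): print(th,toworld(p,r["point"]).round(),round(r["confidence"],2))
s=readout.state(); p=shot("wrist","w4")
for r in nets.mark_of(p,"apple_a_center"): print(toworld(p,r["point"],s).round(1),round(r["confidence"],2))
E
```

```text
t 10.3 pos [605.9 242.8 269.7] rot [-1.55  -0.003 -1.547] F [ 0.6 -1.   0.3] op 0.995 j [ 0.28  0.48  1.43 -0.01  1.22  0.26]
tool delta cm [-12.85   6.88  -2.58]
turn deg [ -1.2 -23.6   0.4]
yellow_pan [ 604. -108.  117.] 0.81
blue_pan [628. 171. 140.] 0.72
[577.6 371.3  34.7] 0.62
```

>>> {"api": "apply_moves", "payload": {
  "increments": [
    [[-4.2,1,-0.8],[-1.2,-7.9,0],9.5],
    [[-4.3,2,-0.2],[0,-7.9,0],9.5],
    [[-4.2,2,0.4],[0,-7.8,0.3],9.5],
    [[0,1,0],[0,0,0],9.5],
    [[0,0,0],[0,0,0],9.5]
  ]
}}

```text
t: 11.18
eef_pos: [583.2, 361.1, 209.8]
tcp_rot: [-1.571, 0.0, -1.146]
ft_force: [0.0, -0.5, 0.1]
opening: 0.994
```

```bash
python3 d.py 578.3 370.8 14.2 -65
```

```text
t 11.18 pos [583.2 361.1 209.8] rot [-1.571  0.    -1.146] F [ 0.  -0.5  0.1] op 0.994 j [0.46 0.58 1.4  0.   1.16 0.03]
tool delta cm [-1.08 19.56 -0.05]
turn deg [-0.  -0.6 -0. ]
```

>>> {"api": "apply_moves", "payload": {
  "increments": [
    [[-1.1,1,0],[0,-0.6,0],9.5],
    [[0,5,0],[0,0,0],9.5],
    [[0,5,0],[0,0,0],9.5],
    [[0,2,0],[0,0,0],9.5],
    [[0,0,0],[0,0,0],9.5]
  ]
}}

```text
t: 11.8
eef_pos: [581.3, 368.5, 79.1]
tcp_rot: [-1.565, 0.0, -1.144]
ft_force: [0.4, -0.3, 0.3]
opening: 0.996
```

```bash
python3 d.py 578.3 370.8 14.2 -65
```

```text
t 11.8 pos [581.3 368.5  79.1] rot [-1.565  0.    -1.144] F [ 0.4 -0.3  0.3] op 0.996 j [0.47 0.72 1.52 0.   0.9  0.04]
tool delta cm [-0.33  6.49 -0.21]
turn deg [-0.3 -0.6 -0. ]
```

>>> {"api": "apply_moves", "payload": {
  "increments": [
    [[-0.4,2,-0.2],[-0.3,0,0],9.5],
    [[0,3.5,0],[0,0,0],9.5],
    [[0,0.8,0],[0,0,0],9.5],
    [[0,0,0],[0,0,0],9.5],
    [[0,0,0],[0,0,0],9.5]
  ]
}}

```text
t: 12.42
eef_pos: [579.6, 372.5, 17.9]
tcp_rot: [-1.564, 0.001, -1.146]
ft_force: [0.8, -0.8, -0.4]
opening: 0.998
```

```bash
python3 d.py 578.3 370.8 14.2 -65
```

```text
t 12.43 pos [579.6 372.5  17.9] rot [-1.564e+00  1.000e-03 -1.146e+00] F [ 0.8 -0.8 -0.4] op 0.998 j [0.48 0.8  1.55 0.   0.79 0.05]
tool delta cm [ 0.1   0.37 -0.19]
turn deg [-0.4 -0.7 -0. ]
```

>>> {"api": "apply_moves", "payload": {
  "increments": [
    [[0.1,0.35,-0.2],[0,0,0],8],
    [[0,0,0],[0,0,0],6],
    [[0,0,0],[0,0,0],5],
    [[0,0,0],[0,0,0],5],
    [[0,0,0],[0,0,0],5]
  ]
}}

```text
t: 13.05
eef_pos: [578.9, 371.0, 16.3]
tcp_rot: [-1.561, 0.001, -1.146]
ft_force: [0.4, 0.0, -0.8]
opening: 0.686
```

>>> {"api": "apply_moves", "payload": {
  "increments": [
    [[0,0,0],[0,0,0],5],
    [[0,-2,0],[0,0,0],5],
    [[0,-5.5,0],[0,0,0],5],
    [[0,-5.5,0],[0,0,0],5],
    [[0,-5.5,0],[0,0,0],5]
  ]
}}

```text
t: 13.68
eef_pos: [575.8, 369.3, 205.7]
tcp_rot: [-1.568, 0.001, -1.146]
ft_force: [-0.3, 0.9, -2.8]
opening: 0.684
```

```bash
python3 d.py 628 171.3 240
```

```text
t 13.68 pos [575.8 369.3 205.7] rot [-1.568e+00  1.000e-03 -1.146e+00] F [-0.3  0.9 -2.8] op 0.684 j [0.47 0.58 1.41 0.   1.14 0.05]
tool delta cm [20.19 -3.45 -3.4 ]
```

>>> {"api": "apply_moves", "payload": {
  "increments": [
    [[3,-3,-0.5],[0,0,0],5],
    [[5,-0.5,-0.8],[0,0,0],5],
    [[5,0,-0.8],[0,0,0],5],
    [[5,0,-0.9],[0,0,0],5],
    [[1.5,0,-0.4],[0,0,0],5]
  ]
}}

```text
t: 14.3
eef_pos: [626.2, 174.2, 255.0]
tcp_rot: [-1.553, -0.001, -1.143]
ft_force: [0.1, 0.4, -2.1]
opening: 0.686
```

```bash
python3 d.py 628 171.3 160
```

```text
t 14.3 pos [626.2 174.2 255. ] rot [-1.553e+00 -1.000e-03 -1.143e+00] F [ 0.1  0.4 -2.1] op 0.686 j [ 0.17  0.49  1.45  0.    1.18 -0.26]
tool delta cm [ 0.33  9.49 -0.13]
```

>>> {"api": "apply_moves", "payload": {
  "increments": [
    [[0,1,0],[-1,0,0],5],
    [[0,3,0],[0,0,0],5],
    [[0,3,0],[0,0,0],5],
    [[0,0.6,0],[0,0,0],5],
    [[0,0,0],[0,0,0],5]
  ]
}}

```text
t: 14.92
eef_pos: [625.2, 178.9, 178.1]
tcp_rot: [-1.572, -0.0, -1.14]
ft_force: [-0.3, -0.2, -1.9]
opening: 0.685
```

```bash
python3 d.py 628 171.3 160
```

```text
t 14.93 pos [625.2 178.9 178.1] rot [-1.572 -0.    -1.14 ] F [-0.3 -0.2 -1.9] op 0.685 j [ 0.18  0.56  1.53 -0.    1.05 -0.25]
tool delta cm [ 0.81  1.81 -0.06]
```

>>> {"api": "apply_moves", "payload": {
  "increments": [
    [[0.7,0,0],[0,0,0],5],
    [[0,0.7,0],[0,0,0],5],
    [[0,0.5,0],[0,0,0],5],
    [[0,0.3,0],[0,0,0],5],
    [[0,0,0],[0,0,0],5]
  ]
}}

```text
t: 15.55
eef_pos: [629.0, 172.8, 164.6]
tcp_rot: [-1.569, -0.001, -1.14]
ft_force: [-1.0, -0.5, -0.9]
opening: 0.686
```

```bash
python3 d.py 628 171.3 159
python3 - <<'E'
from h import *
p=shot("side","s5"); cv2.imwrite("pics/s5.png",cv2.cvtColor(cv2.resize(p["img"][120:320,200:400],None,fx=3,fy=3),cv2.COLOR_RGB2BGR))
for th in("yellow_pan","blue_pan"):
  for r in nets.mark_of(p,th): print(th,toworld(p,r["point"]).round(),round(r["confidence"],2))
E
```

```text
t 15.55 pos [629.  172.8 164.6] rot [-1.569e+00 -1.000e-03 -1.140e+00] F [-1.  -0.5 -0.9] op 0.686 j [ 0.17  0.58  1.54 -0.    1.02 -0.26]
tool delta cm [ 0.1   0.56 -0.16]
yellow_pan [ 602. -106.  117.] 0.69
blue_pan [629. 172. 142.] 0.59
```

View pics/s5.png

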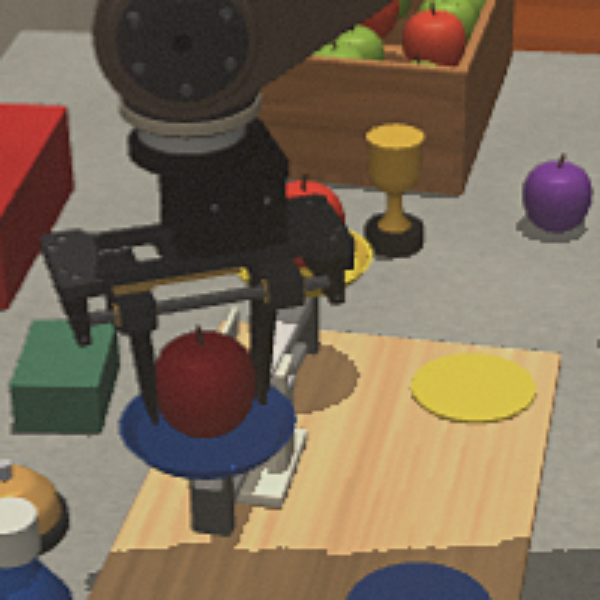

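The dark red apple is at (205,385), just above the blue pan. The bright apple is still in the yellow pan at (310,205).

>>> {"api": "apply_moves", "payload": {
  "increments": [
    [[0,0.2,0],[0,0,0],5],
    [[0,0.2,0],[0,0,0],5],
    [[0,0.1,0],[0,0,0],5],
    [[0,0,0],[0,0,0],5],
    [[0,0,0],[0,0,0],5]
  ]
}}

```text
t: 16.32
eef_pos: [629.2, 173.0, 159.8]
tcp_rot: [-1.568, -0.001, -1.14]
ft_force: [-0.4, 1.2, -1.5]
opening: 0.694
```

```bash
python3 d.py 628 171.3 159
python3 - <<'E'
from h import *
f=[]
for i in range(3): read_camera("side"); f.append(readout.state()["ft_force"])
print(np.mean(f,0))
E
```

```text
t 16.32 pos [629.2 173.  159.8] rot [-1.568e+00 -1.000e-03 -1.140e+00] F [-0.4  1.2 -1.5] op 0.694 j [ 0.17  0.58  1.55 -0.    1.01 -0.26]
tool delta cm [ 0.1   0.08 -0.18]
[-0.00197469  0.00884255 -1.11366127]
```

>>> {"api": "apply_moves", "payload": {
  "increments": [
    [[0,0.15,0],[0,0,0],5],
    [[0,0.05,0],[0,0,0],5],
    [[0,0,0],[0,0,0],5],
    [[0,0,0],[0,0,0],5],
    [[0,0,0],[0,0,0],5]
  ]
}}

```text
t: 17.1
eef_pos: [629.4, 173.0, 158.2]
tcp_rot: [-1.567, -0.001, -1.14]
ft_force: [-0.6, -0.2, 0.4]
opening: 0.685
```

```bash
python3 d.py 628 171.3 159
python3 - <<'E'
from h import *
f=[]
for i in range(3): p=read_camera("side"); f.append(readout.state()["ft_force"])
print(np.mean(f,0))
for th in("yellow_pan","blue_pan"):
  for r in nets.mark_of(p,th): print(th,toworld(p,r["point"]).round(1),round(r["confidence"],2))
E
```

```text
t 17.1 pos [629.4 173.  158.2] rot [-1.567e+00 -1.000e-03 -1.140e+00] F [-0.6 -0.2  0.4] op 0.685 j [ 0.17  0.58  1.55 -0.    1.   -0.26]
tool delta cm [ 0.1  -0.09 -0.2 ]
[-0.74361335 -0.45058159  0.07929327]
yellow_pan [465.2 -93.6  17.6] 0.75
yellow_pan [ 603.5 -106.4  119.8] 0.54
blue_pan [628.4 174.4 138.3] 0.9
```

Contact: the wrist no longer carries the apple's weight. Release.

>>> {"api": "apply_moves", "payload": {
  "increments": [
    [[0,0,0],[0,0,0],7],
    [[0,0,0],[0,0,0],8],
    [[0,0,0],[0,0,0],9.5],
    [[0,0,0],[0,0,0],9.5],
    [[0,0,0],[0,0,0],9.5]
  ]
}}

```text
t: 17.98
eef_pos: [629.6, 173.0, 158.2]
tcp_rot: [-1.567, -0.001, -1.14]
ft_force: [0.2, 0.6, -0.5]
opening: 0.995
```

>>> {"api": "apply_moves", "payload": {
  "increments": [
    [[0,-1,0],[0,0,0],9.5],
    [[0,-3,0],[0,0,0],9.5],
    [[0,-5,0],[0,0,0],9.5],
    [[0,-3,0],[0,0,0],9.5],
    [[0,0,0],[0,0,0],9.5]
  ]
}}

```text
t: 18.6
eef_pos: [629.0, 172.9, 284.3]
tcp_rot: [-1.566, -0.002, -1.14]
ft_force: [0.0, 0.1, 0.2]
opening: 1.002
```

```bash
python3 d.py 555 -361 260 -157
python3 - <<'E'
from h import *
p=shot("side","s6"); cv2.imwrite("pics/s6.png",cv2.cvtColor(cv2.resize(p["img"][120:320,200:400],None,fx=3,fy=3),cv2.COLOR_RGB2BGR))
for th in("yellow_pan","blue_pan"):
  for r in nets.mark_of(p,th): print(th,toworld(p,r["point"]).round(1),round(r["confidence"],2))
E
```

```text
t 18.6 pos [629.  172.9 284.3] rot [-1.566 -0.002 -1.14 ] F [0.  0.1 0.2] op 1.002 j [ 0.17  0.47  1.4  -0.    1.27 -0.26]
tool delta cm [ 45.41   2.35 -29.05]
turn deg [-0.3 91.7 -0.2]
yellow_pan [ 607.6 -105.6  149.8] 0.91
blue_pan [630.4 170.5 112.4] 0.65
blue_pan [490.1 182.9  15. ] 0.59
blue_pan [468.9 -96.   21.5] 0.17
```

View pics/s6.png

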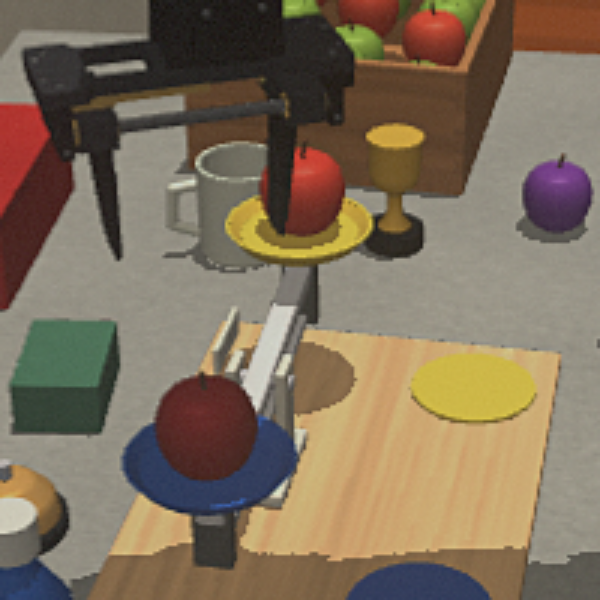

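The blue pan with the dark red apple (205,430) went fully down and the yellow pan with the bright apple went up. So the dark red apple is heavier, and the trophy goes on the blue mat.

>>> {"api": "apply_moves", "payload": {
  "increments": [
    [[4.5,0,-2.9],[0,9.2,0],9.5],
    [[5.0,0,-2.2],[0,9.2,0],9.5],
    [[5.2,0,-1.3],[0,9.2,0],9.5],
    [[5.4,0,-0.5],[0,9.2,0],9.5],
    [[5.4,0,0.4],[0,9.2,0],9.5]
  ]
}}

```text
t: 19.38
eef_pos: [585.4, -98.4, 272.4]
tcp_rot: [-1.583, -0.004, -1.961]
ft_force: [1.0, 0.6, -0.8]
opening: 1.0
```

>>> {"api": "apply_moves", "payload": {
  "increments": [
    [[5.3,0,1.2],[0,9.2,0],9.5],
    [[5.0,0,2.1],[0,9.2,0],9.5],
    [[4.6,0,2.8],[0,9.2,0],9.5],
    [[2,0,1.8],[0,9,0],9.5],
    [[0,0,0],[0,0,0],9.5]
  ]
}}

```text
t: 20.0
eef_pos: [549.4, -293.7, 264.1]
tcp_rot: [-1.589, -0.017, -2.627]
ft_force: [0.1, 0.7, 0.6]
opening: 0.995
```

```bash
python3 d.py 555 -361 200 -157
python3 - <<'E'
from h import *
s=readout.state(); p=shot("wrist","w7")
for r in nets.mark_of(p,"trophy")+nets.look_for(p,"trophy"): print(toworld(p,r["point"],s).round(1),round(r["confidence"],2))
p=read_camera("side")
for th in("yellow_pan","blue_pan"):
  for r in nets.mark_of(p,th): print(th,toworld(p,r["point"]).round(1),round(r["confidence"],2))
E
```

```text
t 20.0 pos [ 549.4 -293.7  264.1] rot [-1.589 -0.017 -2.627] F [0.1 0.7 0.6] op 0.995 j [-0.59  0.46  1.48 -0.01  1.23  0.46]
tool delta cm [2.72 6.35 6.24]
turn deg [1.  6.5 1. ]
[ 557.7 -363.6   -2.4] 0.92
[ 563.9 -360.3  106.3] 0.73
yellow_pan [ 603.4 -106.4  147.7] 0.8
yellow_pan [630.8 174.8 147.5] 0.33
blue_pan [629.5 173.4 113.4] 0.59
```

>>> {"api": "apply_moves", "payload": {
  "increments": [
    [[1.4,1,3.1],[1,3.3,1],9.5],
    [[1.3,2,3.1],[0,3.2,0],9.5],
    [[0,3,0],[0,0,0],9.5],
    [[0,3,0],[0,0,0],9.5],
    [[0,0,0],[0,0,0],9.5]
  ]
}}

```text
t: 20.92
eef_pos: [558.9, -356.4, 175.2]
tcp_rot: [-1.566, 0.004, -2.728]
ft_force: [-0.2, -0.2, 0.8]
opening: 1.001
```

```bash
python3 d.py 555.5 -361.5 72 -157
```

```text
t 20.93 pos [ 558.9 -356.4  175.2] rot [-1.566  0.004 -2.728] F [-0.2 -0.2  0.8] op 1.001 j [-0.67  0.58  1.51  0.    1.05  0.49]
tool delta cm [ 0.56 10.32  0.28]
turn deg [-0.3  0.7 -0.2]
```

>>> {"api": "apply_moves", "payload": {
  "increments": [
    [[0.5,1,0.3],[-0.3,0.5,0],9.5],
    [[0,4,0],[0,0,0],9.5],
    [[0,3,0],[0,0,0],9.5],
    [[0,1,0],[0,0,0],9.5],
    [[0,0,0],[0,0,0],9.5]
  ]
}}

```text
t: 21.55
eef_pos: [558.3, -362.5, 88.5]
tcp_rot: [-1.563, 0.008, -2.735]
ft_force: [-0.3, -0.3, -0.2]
opening: 1.001
```

```bash
python3 d.py 555.5 -361.5 72 -157
```

```text
t 21.55 pos [ 558.3 -362.5   88.5] rot [-1.563  0.008 -2.735] F [-0.3 -0.3 -0.2] op 1.001 j [-0.68  0.68  1.58  0.01  0.88  0.48]
tool delta cm [ 0.24  1.65 -0.21]
turn deg [-0.4  0.3 -0.5]
```

>>> {"api": "apply_moves", "payload": {
  "increments": [
    [[0.2,0.8,-0.2],[-0.4,0,-0.5],9.5],
    [[0,0.7,0],[0,0,0],9.5],
    [[0,0,0],[0,0,0],9.5],
    [[0,0,0],[0,0,0],7],
    [[0,0,0],[0,0,0],6]
  ]
}}

```text
t: 22.18
eef_pos: [556.7, -362.2, 75.7]
tcp_rot: [-1.567, 0.001, -2.735]
ft_force: [-0.1, -0.3, -0.1]
opening: 0.845
```

```bash
python3 d.py 555.5 -361.5 72 -157
python3 - <<'E'
from h import *
p=read_camera("side"); q=read_camera("top"); g=np.vstack([cv2.resize(p["img"][100:260,240:420],None,fx=3,fy=3)])
cv2.imwrite("pics/s7.png",cv2.cvtColor(g,cv2.COLOR_RGB2BGR))
E
```

```text
t 22.18 pos [ 556.7 -362.2   75.7] rot [-1.567e+00  1.000e-03 -2.735e+00] F [-0.1 -0.3 -0.1] op 0.845 j [-0.68  0.69  1.58 -0.    0.86  0.49]
tool delta cm [ 0.08  0.37 -0.11]
turn deg [-0.2  0.3 -0.1]
```

View pics/s7.png

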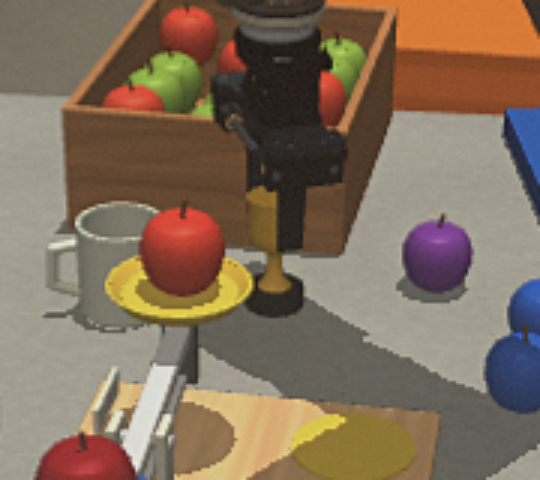

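The fingers straddle the trophy cup (275,215) and both apples are settled on their pans. Closing.

>>> {"api": "apply_moves", "payload": {
  "increments": [
    [[0.1,0.2,-0.1],[0,0,0],7],
    [[0,0,0],[0,0,0],5],
    [[0,0,0],[0,0,0],3],
    [[0,0,0],[0,0,0],3],
    [[0,0,0],[0,0,0],3]
  ]
}}

```text
t: 22.9
eef_pos: [555.2, -361.6, 73.6]
tcp_rot: [-1.567, 0.001, -2.735]
ft_force: [-0.4, 0.4, -0.2]
opening: 0.501
```

```bash
python3 d.py 555.5 -361.5 72 -157
```

```text
t 22.9 pos [ 555.2 -361.6   73.6] rot [-1.567e+00  1.000e-03 -2.735e+00] F [-0.4  0.4 -0.2] op 0.501 j [-0.68  0.7   1.59 -0.    0.85  0.49]
tool delta cm [-0.03  0.16  0.  ]
turn deg [-0.2  0.3 -0.1]
```

>>> {"api": "apply_moves", "payload": {
  "increments": [
    [[0,-1,0],[0,0,0],3],
    [[0,-4,0],[0,0,0],3],
    [[0,-5.5,0],[0,0,0],3],
    [[0.5,-5.5,-1],[0,0,0],3],
    [[0.5,-2,-3],[0,0,0],3]
  ]
}}

```text
t: 23.52
eef_pos: [529.0, -328.2, 258.2]
tcp_rot: [-1.571, -0.001, -2.736]
ft_force: [0.1, -0.0, -2.5]
opening: 0.499
```

```bash
python3 d.py 485 175 250 -157
```

```text
t 23.52 pos [ 529.  -328.2  258.2] rot [-1.571e+00 -1.000e-03 -2.736e+00] F [ 0.1 -0.  -2.5] op 0.499 j [-0.66  0.45  1.51 -0.    1.18  0.5 ]
tool delta cm [-15.83   0.82 -47.97]
turn deg [0.  0.3 0.1]
```

>>> {"api": "apply_moves", "payload": {
  "increments": [
    [[-1,0,-4.5],[0,0,0],3],
    [[-1.6,0,-5],[0,0,0],3],
    [[-1.7,0,-5],[0,0,0],3],
    [[-1.7,0,-5],[0,0,0],3],
    [[-1.7,0,-5],[0,0,0],3]
  ]
}}

```text
t: 24.15
eef_pos: [500.9, -67.3, 262.9]
tcp_rot: [-1.566, 0.003, -2.74]
ft_force: [0.7, 0.1, -2.2]
opening: 0.5
```

>>> {"api": "apply_moves", "payload": {
  "increments": [
    [[-1.7,0,-5],[0,0,0],3],
    [[-1.7,0,-5],[0,0,0],3],
    [[-1.7,0,-5],[0,0,0],3],
    [[-1.2,0,-4],[0,0,0],3],
    [[0,0,0],[0,0,0],3]
  ]
}}

```text
t: 24.78
eef_pos: [481.9, 141.5, 265.4]
tcp_rot: [-1.565, 0.007, -2.737]
ft_force: [-0.1, -0.4, -2.7]
opening: 0.501
```

```bash
python3 d.py 488.2 182 150 -157
```

```text
t 24.77 pos [481.9 141.5 265.4] rot [-1.565  0.007 -2.737] F [-0.1 -0.4 -2.7] op 0.501 j [ 0.16  0.26  1.79 -0.    1.09  1.32]
tool delta cm [-2.1  11.53 -3.54]
turn deg [-0.3  0.2 -0.4]
```

>>> {"api": "apply_moves", "payload": {
  "increments": [
    [[-1.1,0,-1.8],[-0.3,0,-0.4],3],
    [[-0.9,2,-1.7],[0,0,0],3],
    [[0,5,0],[0,0,0],3],
    [[0,4,0],[0,0,0],3],
    [[0,0,0],[0,0,0],3]
  ]
}}

```text
t: 25.4
eef_pos: [487.8, 180.2, 155.7]
tcp_rot: [-1.569, 0.003, -2.738]
ft_force: [-0.6, 1.3, -2.0]
opening: 0.502
```

```bash
python3 d.py 488.2 182 90.6 -157
python3 - <<'E'
from h import *
s=readout.state(); p=read_camera("top"); q=read_camera("side"); w=read_camera("wrist")
for n,c in(("top",p),("side",q),("wrist",w)):
  for th in("trophy","mat_blue"): print(n,th,[(toworld(c,r["point"],s).round(1).tolist(),round(r["confidence"],2)) for r in nets.mark_of(c,th)])
E
```

```text
t 25.4 pos [487.8 180.2 155.7] rot [-1.569  0.003 -2.738] F [-0.6  1.3 -2. ] op 0.502 j [ 0.23  0.42  1.88 -0.    0.84  1.4 ]
tool delta cm [-0.08  6.51 -0.16]
turn deg [-0.1  0.1 -0.2]
top trophy []
top mat_blue [([485.3, 179.1, 21.4], 0.8), ([625.2, 168.9, 114.9], 0.72)]
side trophy [([489.0, 178.9, 86.9], 0.63)]
side mat_blue [([490.7, 184.4, 14.0], 0.8), ([793.0, -70.7, -1.2], 0.3)]
wrist trophy [([487.6, 175.3, 78.8], 0.64)]
wrist mat_blue []
```

>>> {"api": "apply_moves", "payload": {
  "increments": [
    [[-0.1,2,-0.2],[0,0,0],3],
    [[0,2,0],[0,0,0],3],
    [[0,1,0],[0,0,0],3],
    [[0,0.3,0],[0,0,0],3],
    [[0,0,0],[0,0,0],3]
  ]
}}

```text
t: 26.48
eef_pos: [490.7, 183.9, 105.9]
tcp_rot: [-1.567, 0.013, -2.737]
ft_force: [0.7, 0.4, -2.4]
opening: 0.5
```

```bash
python3 d.py 488.2 182 90.6 -157
```

```text
t 26.48 pos [490.7 183.9 105.9] rot [-1.567  0.013 -2.737] F [ 0.7  0.4 -2.4] op 0.5 j [ 0.23  0.49  1.93 -0.    0.71  1.4 ]
tool delta cm [0.33 1.52 0.07]
turn deg [-0.2  0.2 -0.7]
```

>>> {"api": "apply_moves", "payload": {
  "increments": [
    [[0.2,0.5,0.1],[-0.2,0,-0.7],3],
    [[0,0.4,0],[0,0,0],3],
    [[0,0.3,0],[0,0,0],3],
    [[0,0.1,0],[0,0,0],3],
    [[0,0,0],[0,0,0],3]
  ]
}}

```text
t: 27.1
eef_pos: [489.8, 182.1, 92.9]
tcp_rot: [-1.571, 0.001, -2.737]
ft_force: [-0.5, 0.0, -2.8]
opening: 0.503
```

```bash
python3 d.py 488.2 182 90.6 -157
```

```text
t 27.1 pos [489.8 182.1  92.9] rot [-1.571e+00  1.000e-03 -2.737e+00] F [-0.5  0.  -2.8] op 0.503 j [ 0.23  0.51  1.93 -0.    0.69  1.4 ]
tool delta cm [ 0.15  0.23 -0.05]
turn deg [-0.   0.2 -0.1]
```

>>> {"api": "apply_moves", "payload": {
  "increments": [
    [[0.1,0.1,0],[0,0,0],3],
    [[0,0.1,0],[0,0,0],3],
    [[0,0.05,0],[0,0,0],3],
    [[0,0,0],[0,0,0],3],
    [[0,0,0],[0,0,0],3]
  ]
}}

```text
t: 27.72
eef_pos: [488.9, 181.8, 90.7]
tcp_rot: [-1.57, 0.002, -2.737]
ft_force: [-0.1, 0.6, -2.9]
opening: 0.502
```

```bash
python3 d.py 488.2 182 90.6 -157
python3 - <<'E'
from h import *
f=[]
for i in range(3): read_camera("side"); f.append(readout.state()["ft_force"])
print(np.mean(f,0))
E
```

```text
t 27.73 pos [488.9 181.8  90.7] rot [-1.570e+00  2.000e-03 -2.737e+00] F [-0.1  0.6 -2.9] op 0.502 j [ 0.23  0.52  1.94 -0.    0.69  1.4 ]
tool delta cm [ 0.06  0.01 -0.05]
turn deg [-0.   0.2 -0.1]
[-0.00676628  0.22976537 -1.72143128]
```

Some weight is still carried (about -2.4 N hanging). I'll lower in 0.5 mm steps.

>>> {"api": "apply_moves", "payload": {
  "increments": [
    [[0,0.06,0],[0,0,0],3],
    [[0,0,0],[0,0,0],3],
    [[0,0.05,0],[0,0,0],3],
    [[0,0,0],[0,0,0],3],
    [[0,0,0],[0,0,0],3]
  ]
}}

```text
t: 28.5
eef_pos: [489.3, 182.0, 90.6]
tcp_rot: [-1.57, 0.004, -2.737]
ft_force: [-0.5, 0.5, 1.2]
opening: 0.504
```

```bash
python3 d.py 488.2 182 90.6 -157
python3 - <<'E'
from h import *
f=[]
for i in range(4): read_camera("side"); f.append(readout.state()["ft_force"])
print(np.mean(f,0))
E
```

```text
t 28.5 pos [489.3 182.   90.6] rot [-1.57   0.004 -2.737] F [-0.5  0.5  1.2] op 0.504 j [0.23 0.52 1.94 0.   0.68 1.4 ]
tool delta cm [ 0.1  -0.   -0.04]
turn deg [-0.   0.2 -0.2]
[-0.74459422  0.1696062   1.83275637]
```

Contact is firm, so I release slowly and retreat straight up.

>>> {"api": "apply_moves", "payload": {
  "increments": [
    [[0,0,0],[0,0,0],5.5],
    [[0,0,0],[0,0,0],7],
    [[0,0,0],[0,0,0],9],
    [[0,0,0],[0,0,0],9.5],
    [[0,0,0],[0,0,0],9.5]
  ]
}}

```text
t: 29.32
eef_pos: [489.7, 182.1, 90.4]
tcp_rot: [-1.57, 0.004, -2.737]
ft_force: [0.0, 0.4, 0.3]
opening: 0.943
```

>>> {"api": "apply_moves", "payload": {
  "increments": [
    [[0,-0.5,0],[0,0,0],9.5],
    [[0,-2,0],[0,0,0],9.5],
    [[0,-4,0],[0,0,0],9.5],
    [[0,-4,0],[0,0,0],9.5],
    [[0,-4,0],[0,0,0],9.5]
  ]
}}

```text
t: 29.95
eef_pos: [487.9, 181.6, 238.3]
tcp_rot: [-1.571, -0.001, -2.737]
ft_force: [-0.4, -0.4, -0.8]
opening: 1.003
```

```bash
python3 d.py 430 -60 300
python3 - <<'E'
from h import *
p=shot("side","s9")
for th in("trophy","mat_blue","yellow_pan","blue_pan","apple_a_center"):
  print(th,[(toworld(p,r["point"]).round(1).tolist(),round(r["confidence"],2)) for r in nets.mark_of(p,th)][:4])
E
```

```text
t 29.95 pos [487.9 181.6 238.3] rot [-1.571e+00 -1.000e-03 -2.737e+00] F [-0.4 -0.4 -0.8] op 1.003 j [0.23 0.32 1.78 0.   1.04 1.4 ]
tool delta cm [14.85 -6.16 19.92]
trophy [([493.1, 181.2, 20.3], 0.84), ([605.5, -107.2, 146.6], 0.65)]
mat_blue []
yellow_pan [([605.6, -107.5, 147.5], 0.83)]
blue_pan [([629.4, 171.1, 115.4], 0.76)]
apple_a_center [([630.9, 171.2, 149.1], 0.92)]
```

View pics/s9.png

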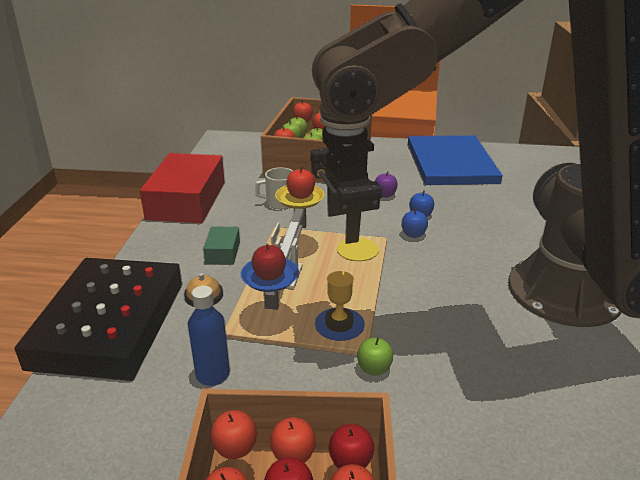

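The trophy stands upright and centred on the blue mat at (340,320). Both apples are on their pans with blue down, and the gripper is clear.

```bash
python3 -c "
from cell import env; print(env.job_done())"
```

```text
the job is handed in; nothing more can be done
None
```

I put the bright red apple on the yellow pan and the dark red apple on the blue pan. The blue pan went fully down, so the dark red apple is the heavier one. Only then did I stand the trophy on the blue mat, and I handed the job in at about 30 s.

**Last checks:** the final side image shows the trophy upright and looking centred on the mat, and the gripper is clear. The trophy measured (493, 181) and was released at about (489, 182), against a mat centre of (488, 182) mm. The 5 mm gap in x is about the network's own error. The blue pan measured 115 mm high and the yellow about 147 mm, so blue is still fully down with both apples on their pans. Nothing else in view looked disturbed.

**Less exact:** the bright apple went down about 7 mm off its pan's centre, still well inside the dish. Some other network readings were a few millimetres off or named the wrong object, for example the yellow pan reading 147 mm against its stated 143 mm maximum.

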